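Tip the chocolate block out of its mould and square it up on the portioning board

TASK

Take the cast block of chocolate out of the metal mould: one end is caught under the mould's lip, so the other end has to be raised first and the block drawn out from under the lip. Lay it on the wooden portioning board without dropping it, segmented side up, and push it square and flush into the corner, its long side against the long fence and its end against the short fence. Do not knock the mug, the spice jar or the salt shaker.

Things in the scene. Friction and masses are not known exactly. Their poses are not given: they have to be found in the camera images.
- chocolate: dark brown cast block of chocolate, 140 (x) x 60 (y) x 32 (z) mm, about 0.33 kg, rigid, plain sides, 4 x 2 segments on top. Origin: centre of its underside; x along its length, z up out of its top. In the mould its x axis points like the mould's: its -x end is under the lip, and it has 2 to 6 mm play lengthwise.
- mould: fixed aluminium casting mould, 172 (x) x 88 (y) x 54.5 mm; origin: centre of its underside. Floor 10 mm thick, cavity 148 x 64 mm (block's top at z 42). Side walls 12 mm thick, tops at z 40, open from x -26 to +60 mm so that fingers reach the block's sides (there the floor is 52 mm wide, worktop beside it). Low +x end wall, top at z 20; high -x end wall with the lip.
- mould_lip (a point): middle of the lip's inner lower edge (mould x -45, y 0, z 46.5 mm); axes as the mould's. The lip, 8 mm thick, covers the last 25 mm of the block's top with 4.5 mm to spare, so the block cannot go straight up, and only tips by 5 to 9 degrees at first: with its +x end over the low wall, draw it at that tilt at least 30 mm towards +x, then lift.
- board: fixed light wooden portioning board, 240 (x) x 180 (y) mm, 18 mm thick. Origin: centre of its underside. Dark fences 16 mm wide stand on it with their tops at z 38 mm: the short one along the whole +x edge, the long one along the +y edge. The other two edges are open.
- board_corner (a point): the inner corner of the two fences, on the board's upper surface (board x 104, y 74, z 18 mm); axes as the board's. A block flush in the corner with its length along x has its origin at x -70, y -30, z 0 mm from here.
- mug: blue striped mug, 82 mm wide, 94 mm high, bystander; origin at the centre of its underside
- spice: spice jar with red cap, 45 mm wide, 106 mm high, bystander; origin at the centre of its underside
- salt: glass salt shaker, 44 mm wide, 90 mm high, bystander; origin at the centre of its underside
Things that resemble listed ones, but are neither listed nor needed, are in the scene too. What is shaped like the chocolate but yellow is not meant.

How it is judged:
By the outcome, as a careful person would: the job done as asked, in the order asked, and still so for the second after the job is handed in, with the robot touching nothing.
It also fails if it takes over 72 s, if anything falls off the work surface, if the arm or the gripper's body presses on something with over 40 N, if the wrist force passes 120 N, or if a joint passes its speed limit or range.

ROBOT

A 6-joint arm with a two-finger parallel gripper is mounted at the origin on a cart in front of the work surface, level with it; the furniture and walls round the work are solid. World frame = base frame: x ahead of the robot, y to its left, z up, the work surface at z = 0. Lengths are in m, angles in rad, forces in N, time in s.
With the tool pointing down it reaches from about 0.225 to 0.875 m from the base axis. Payload 3.4 kg.
Tool frame: the origin (TCP) lies at the very end of the fingers, on their centre line; the grasp point (between the pads) lies manip.grip_point_offset behind it (manip.grip_point_offset is the distance from the TCP to the grasp point, in m); z points along the fingers, y is the line along which they close (so a half turn about z gives the same grasp; the last joint's range is limited). The gripper opens to 85 mm and grips with 20 to 120 N. Pads are 22 mm wide; open, the fingers measure 114 mm over their backs; the gripper's body (76 mm by 85 mm) begins 54 mm behind the grasp point. The pads swing forward as they close: fully open they stand 13 mm farther back than shut.
Start: joints at [0.997, 0.276, 1.505, -0, 1.361, -0.121], TCP at [0.252, 0.517, 0.21] pointing down, gripper open.
Joint ranges: [-2.89, 2.89], [-0.75, 2.08], [0.22, 2.7], [-1.18, 4.32], [0.11, 2.71], [-2.7, 2.7]. Speed limits (rad/s): [2.57, 2.57, 3.14, 3.14, 3.14, 3.14].

INTERFACE

Orientations are given as a unit quaternion [w, x, y, z].
In Python, from rig import manip gives the robot as it stands.
- The arm moves only by the shell command python3 -m pendant 'ROWS' [FORCE]. ROWS is JSON, a list of rows, each an object of numbers: "jaw": the opening, from -1 (shut) to 1 (fully open); "tx", "ty", "tz": the shift along the world's x, y, z in cm; "ax", "ay", "az": the turn, a rotation vector about the world's x, y, z in degrees. In form: [{"jaw": .., "tx": .., "ty": .., "tz": .., "ax": .., "ay": .., "az": ..}, ...]. A call has 1 to 10 rows; each row is the pose to reach, as a shift and turn from the pose commanded when the call began; what a row does not reach only later rows make up. A row lasts 1/8 s, in which the tool goes at most 62.5 mm and 10.7 degrees, less where a joint would pass 70% of its speed; a pose out of reach is approached as far as the arm can. A call with a gripper value outside its range is refused whole. The fingers move at their own pace and stop on an object; FORCE is the grip in N (left out, the last holds). Time passes only in rows, so rows that repeat a pose let the fingers close. It gives the time, the measured TCP pose, the force, the opening and the grip force at its end, in the units of the state.
- manip.get_state(): the state, without advancing time (a new reading comes with each control period).
- manip.get_image(name): name is "scene" or "top" or "wrist"; returns a dict with "pixels" (420x560x3 uint8, blue, green, red), "depth" (420x560 float32, m along the optical axis (not along the pixel's ray), 0 where there is no reading), "fx", "fy", "cx", "cy" (pixels), "pose" (4x4, takes a point from camera to world coordinates). Camera axes: x right, y down, z forward; pixel columns grow to the right and rows downward; lengths in m; the calibration is good to about 2 mm. The wrist camera is an equidistant fisheye: a pixel r from the principal point sees the ray r / f radians off the axis. A picture is of the moment at which its call begins.
- manip.sign_off(): hands the job in; it is judged then, once.
The state is a dict: "clock": time; "qpos": joint angles; "qd": joint speeds; "effort": joint torques, N m; "position": TCP position; "ee_rot": TCP orientation; "contact_force": force on the tool from outside, world axes, zero at the start; "moment": the same for the moment, N m; "width": finger opening in m; "gripper_force": force on a finger pad.
Only numpy, scipy, OpenCV 4.12 (cv2) and the standard library are available. Lean on these libraries where they do the work, as an engineer would, in place of code of your own. Each camera call takes 0.05 s, during which the arm holds its last target. There are 200 camera calls.

## Working session

There is one attempt and no reset: what is moved stays moved. The work goes in short steps, Python scripts to look and compute and a shell command to move; the robot and the scene stay as the last step left them, time stands still between calls to the robot, and variables do not carry over. Pictures are saved under pics/ and viewed, at most 10 in all, crops included, and the job is handed in when it is done.

```bash
ls; mkdir -p pics; python3 - <<'E'
from rig import manip
import cv2,numpy as np
print(manip.get_state(), manip.grip_point_offset)
for n in ("top","scene"):
    d=manip.get_image(n); cv2.imwrite(f"pics/{n}0.png",d["pixels"]); np.savez(f"{n}0.npz",**d)
    print(n,d["fx"],d["fy"],d["cx"],d["cy"],np.round(d["pose"],4).tolist())
E
```

```text
pics
{'clock': 0.0, 'qpos': array([ 9.96998483e-01,  2.76606041e-01,  1.50612877e+00,  1.62649180e-05,
        1.36069295e+00, -1.20996893e-01]), 'qd': array([-0.0023156 ,  0.0012233 , -0.00068845,  0.00102201, -0.00103204,
       -0.00121614]), 'effort': array([ 1.68865281e-03, -4.16781199e+01, -2.45800030e+01, -2.51781184e-04,
        1.10724391e-02, -3.25037934e-05]), 'position': array([0.25124534, 0.51658105, 0.20913519]), 'ee_rot': array([-3.19858293e-04,  2.24472883e-01,  9.74479904e-01, -8.60029289e-04]), 'contact_force': array([-0.63880089,  0.46276478,  0.38642835]), 'moment': array([0.01160166, 0.01812837, 0.03162368]), 'gripper_force': 0.0, 'width': 0.08496049108155929} 0.0187
top 492.23559832373974 492.23559832373974 274.37327553968777 208.467799344577 [[-0.01, -0.9771, 0.2123, 0.2659], [-0.9999, 0.0099, -0.0012, -0.1535], [-0.0009, -0.2123, -0.9772, 1.4213], [0.0, 0.0, 0.0, 1.0]]
scene 457.5367560993689 457.5367560993689 275.411087142011 212.47871948650456 [[0.4543, -0.6114, 0.6479, -0.2882], [-0.8908, -0.3151, 0.3273, -0.5675], [0.004, -0.7259, -0.6878, 0.9537], [0.0, 0.0, 0.0, 1.0]]
```

View pics/top0.png

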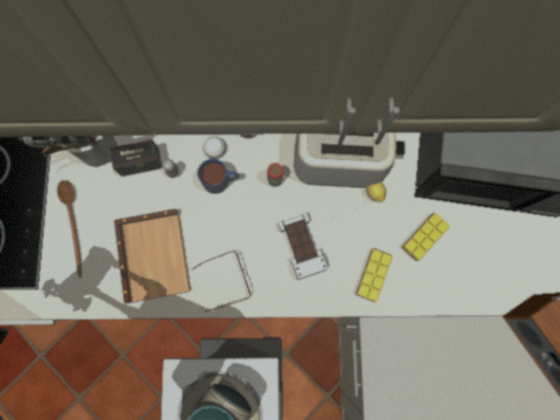

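View pics/scene0.png

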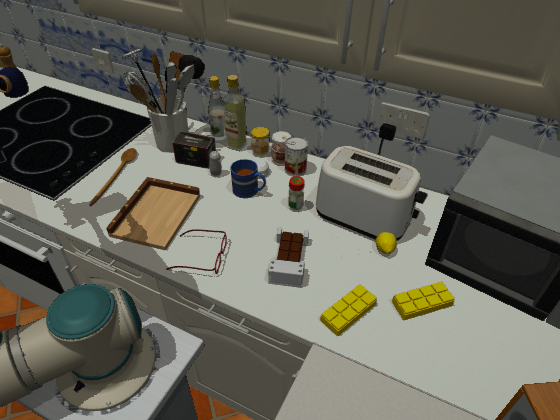

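The top view shows the mould at (303,245) with its lip end towards the robot at (318,268). The dark block at (300,240) is the chocolate. The yellow blocks at (375,275) and (427,236) are lookalikes and not meant. The board is at (152,255), with dark fences on its left (long) and top (short) sides. The mug is at (213,175), the spice jar at (275,174) and the salt at about (170,168), with glasses at (225,280). I'll confirm the chocolate with a crop while measuring.

```bash
cat > h.py <<'E'
import numpy as np,cv2
from rig import manip
def rays(d,uv,fish=False):
    uv=np.atleast_2d(np.asarray(uv,float)); a=(uv-[d["cx"],d["cy"]])/[d["fx"],d["fy"]]
    if fish:
        r=np.linalg.norm(a,axis=1)+1e-9; v=np.c_[a*(np.sin(r)/r)[:,None],np.cos(r)]
    else: v=np.c_[a,np.ones(len(a))]
    P=np.asarray(d["pose"]); return P[:3,3],v@P[:3,:3].T
def onplane(d,uv,z,fish=False):
    o,v=rays(d,uv,fish); return o+v*((z-o[2])/v[:,2])[:,None]
def project(d,X,fish=False):
    P=np.asarray(d["pose"]); c=(np.atleast_2d(X)-P[:3,3])@P[:3,:3]
    if fish:
        r=np.linalg.norm(c[:,:2],axis=1)+1e-9; t=np.arctan2(r,c[:,2]); a=c[:,:2]*(t/r)[:,None]
    else: a=c[:,:2]/c[:,2:]
    return a*[d["fx"],d["fy"]]+[d["cx"],d["cy"]]
def rect(d,mask,z,fish=False):
    c=max(cv2.findContours(mask.astype(np.uint8),cv2.RETR_EXTERNAL,cv2.CHAIN_APPROX_NONE)[0],key=cv2.contourArea)[:,0]
    X=onplane(d,c,z,fish)[:,:2]; (cx,cy),(w,h),a=cv2.minAreaRect((X*1000).astype(np.float32))
    if w<h: w,h,a=h,w,a-90
    return np.round([cx,cy,w,h,(a+90)%180-90],1)
E
python3 - <<'E'
from h import *
d=dict(np.load("top0.npz")); im=d["pixels"]; hsv=cv2.cvtColor(im,cv2.COLOR_BGR2HSV)
for p in [(152,255),(303,240),(120,260),(320,270),(290,225)]: print(p,hsv[p[1],p[0]])
def roi(m,x0,y0,x1,y1):
    o=np.zeros_like(m);o[y0:y1,x0:x1]=m[y0:y1,x0:x1];return o
wood=roi(cv2.inRange(hsv,(5,60,110),(25,255,255)),105,200,200,310)
ch=roi(cv2.inRange(hsv,(0,50,0),(25,255,110)),275,205,335,285)
for n,m,z in(("wood",wood,.018),("choc",ch,.042)): print(n,(m>0).sum(),rect(d,m,z))
for n,p,z in(("lipend",[(292,279),(328,267)],.0545),("far",[(279,220),(305,212)],.04),("mug",[(213,175)],.094),("spice",[(275,172)],.106),("salt",[(170,168)],.09),("glasses",[(192,265),(240,250),(252,297),(210,308)],.02)): print(n,np.round(onplane(d,p,z),3).tolist())
a=cv2.resize(im[200:320,240:400],None,fx=4,fy=4,interpolation=2)
b=cv2.resize(im[200:320,100:200],None,fx=4,fy=4,interpolation=2)
s=dict(np.load("scene0.npz"))["pixels"]; 
cv2.imwrite("pics/crop1.png",cv2.resize(np.hstack([a,b]),None,fx=.75,fy=.75))
E
```

```text
(152, 255) [ 16 106 181]
(303, 240) [10 70 84]
(120, 260) [ 10 105  85]
(320, 270) [ 68   6 171]
(290, 225) [11 63 85]
wood 4331 [431.7 186.4 227.7 163.8  10.4]
choc 673 [ 471.2 -228.   106.9   53.9   18. ]
lipend [[0.363, -0.202, 0.054], [0.395, -0.302, 0.054]]
far [[0.532, -0.168, 0.04], [0.555, -0.243, 0.04]]
mug [[0.652, 0.016, 0.094]]
spice [[0.655, -0.158, 0.106]]
salt [[0.675, 0.138, 0.09]]
glasses [[0.408, 0.081, 0.02], [0.45, -0.056, 0.02], [0.317, -0.09, 0.02], [0.288, 0.027, 0.02]]
```

View pics/crop1.png

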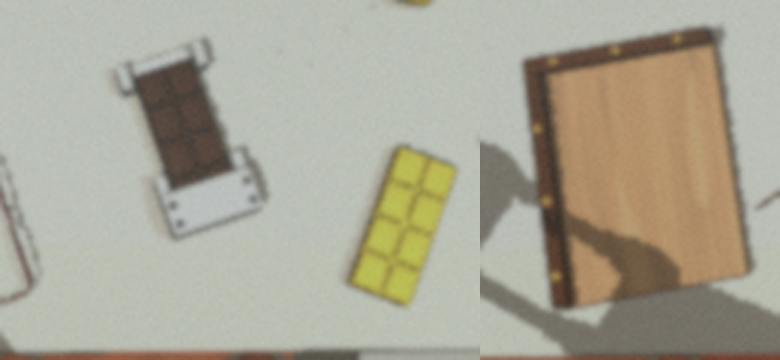

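The crop confirms it: the only brown segmented block sits in the aluminium mould with the lip at its lower end. The board's dark fences are at left (long) and top (short). Next I move over the board for a wrist view, then over the mould.

```bash
python3 -m pendant '[{"jaw":1,"tx":18,"ty":-33,"tz":9,"az":-100},{"jaw":1,"tx":18,"ty":-33,"tz":9,"az":-100},{"jaw":1,"tx":18,"ty":-33,"tz":9,"az":-100},{"jaw":1,"tx":18,"ty":-33,"tz":9,"az":-100},{"jaw":1,"tx":18,"ty":-33,"tz":9,"az":-100},{"jaw":1,"tx":18,"ty":-33,"tz":9,"az":-100},{"jaw":1,"tx":18,"ty":-33,"tz":9,"az":-100},{"jaw":1,"tx":18,"ty":-33,"tz":9,"az":-100},{"jaw":1,"tx":18,"ty":-33,"tz":9,"az":-100},{"jaw":1,"tx":18,"ty":-33,"tz":9,"az":-100}]' 60
python3 - <<'E'
from h import *
d=manip.get_image("wrist"); cv2.imwrite("pics/w1.png",d["pixels"]); np.savez("w1.npz",**d)
print(d["fx"],d["cx"],d["cy"],np.round(d["pose"],4).tolist()); print(manip.get_state()["qpos"])
E
```

```text
325.19226210127806 275.3742996964388 209.48933987751042 [[0.4364, 0.8616, 0.2591, 0.1856], [0.8997, -0.4175, -0.1272, 0.5502], [-0.0014, 0.2886, -0.9574, 0.3723], [0.0, 0.0, 0.0, 1.0]]
[ 9.97010084e-01  2.76469123e-01  1.50583625e+00  1.70214999e-05
  1.36070527e+00 -1.21017856e-01]invalid input at $[0]: expected keys jaw, tx, ty, tz, ax, ay, az
```

View pics/w1.png

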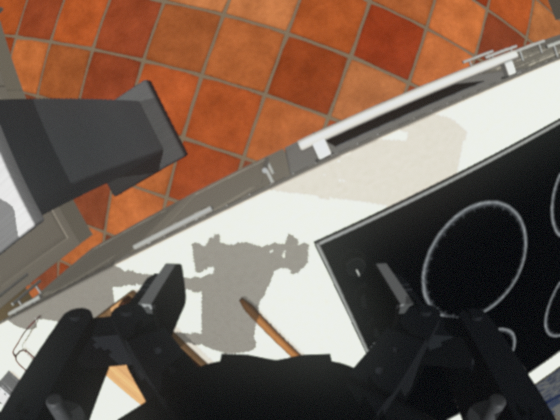

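The call was refused because every key is required. The wrist camera sits about 74 mm along tool +x and looks back past the fingers.

```bash
python3 -m pendant '[{"jaw":1,"tx":12,"ty":-33,"tz":12,"ax":0,"ay":0,"az":-100},{"jaw":1,"tx":12,"ty":-33,"tz":12,"ax":0,"ay":0,"az":-100},{"jaw":1,"tx":12,"ty":-33,"tz":12,"ax":0,"ay":0,"az":-100},{"jaw":1,"tx":12,"ty":-33,"tz":12,"ax":0,"ay":0,"az":-100},{"jaw":1,"tx":12,"ty":-33,"tz":12,"ax":0,"ay":0,"az":-100},{"jaw":1,"tx":12,"ty":-33,"tz":12,"ax":0,"ay":0,"az":-140},{"jaw":1,"tx":12,"ty":-33,"tz":12,"ax":0,"ay":0,"az":-140},{"jaw":1,"tx":12,"ty":-33,"tz":12,"ax":0,"ay":0,"az":-140},{"jaw":1,"tx":12,"ty":-33,"tz":12,"ax":0,"ay":0,"az":-140},{"jaw":1,"tx":12,"ty":-33,"tz":12,"ax":0,"ay":0,"az":-140}]' 60
python3 -m pendant '[{"jaw":1,"tx":0,"ty":0,"tz":0,"ax":0,"ay":0,"az":-40},{"jaw":1,"tx":0,"ty":0,"tz":0,"ax":0,"ay":0,"az":-40},{"jaw":1,"tx":0,"ty":0,"tz":0,"ax":0,"ay":0,"az":-40},{"jaw":1,"tx":0,"ty":0,"tz":0,"ax":0,"ay":0,"az":-40}]'
python3 - <<'E'
from h import *
s=manip.get_state();print(s["clock"],s["qpos"],s["position"],s["ee_rot"])
E
```

```text
clock: 1.4
position: [0.3714, 0.1868, 0.3298]
ee_rot: [0.0, 0.92, 0.393, -0.0]
contact_force: [0.2, -0.1, -0.3]
width: 0.0854
gripper_force: 0.0
clock: 1.9
position: [0.3713, 0.187, 0.3298]
ee_rot: [0.0, 0.998, 0.055, -0.0]
contact_force: [0.9, 0.4, -1.0]
width: 0.0855
gripper_force: 0.0
1.9 [ 2.98893897e-01 -1.93894543e-02  1.56746423e+00 -7.97646769e-05
  1.59415635e+00  1.75876652e+00] [0.37130757 0.18699661 0.32976453] [ 1.15643601e-04  9.98462385e-01  5.54325012e-02 -3.00214885e-04]
```

```bash
python3 - <<'E'
from h import *
d=manip.get_image("wrist"); cv2.imwrite("pics/w2.png",d["pixels"]); np.savez("w2.npz",**d)
hsv=cv2.cvtColor(d["pixels"],cv2.COLOR_BGR2HSV)
t=dict(np.load("top0.npz"))
c=np.array([[.104,.074],[-.12,.074],[-.12,-.09],[.104,-.09]])
E

```

```text
(no output)
```

View pics/w2.png

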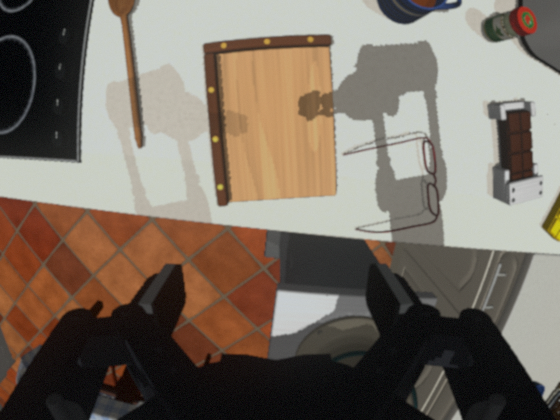

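The wrist picture shows the whole board: wood from (217,48) to (335,195), long fence at left x≈212, short fence at top y≈43. The mould is at (518,160).

```bash
python3 - <<'E'
from h import *
d=dict(np.load("w2.npz")); hsv=cv2.cvtColor(d["pixels"],cv2.COLOR_BGR2HSV)
def roi(m,x0,y0,x1,y1):
    o=np.zeros_like(m);o[y0:y1,x0:x1]=m[y0:y1,x0:x1];return o
print(hsv[100,270],hsv[100,212],hsv[105,315])
m=roi(cv2.inRange(hsv,(8,50,100),(25,255,255)),195,30,345,215)
m=cv2.morphologyEx(m,cv2.MORPH_CLOSE,np.ones((3,3))); 
print("rect",rect(d,m,.018,True))
def line(P,along): # fit
    vx,vy,x,y=cv2.fitLine(P.astype(np.float32),cv2.DIST_HUBER,0,.001,.001).ravel(); return np.array([x,y]),np.array([vx,vy])
L=[(np.where(m[r,195:345])[0][0]+194.5,r) for r in range(60,185)]
T=[(c,np.where(m[30:215,c])[0][0]+29.5) for c in range(228,325)]
R=[(np.where(m[r,195:345])[0][-1]+195.5,r) for r in range(60,185)]
ls=[line(onplane(d,p,.018,True)[:,:2],0) for p in (L,T,R)]
for p,v in ls: print(p,np.degrees(np.arctan2(v[1],v[0]))%180)
(p,v),(q,w)=ls[:2]; s=np.linalg.solve(np.c_[v,-w],q-p); print("corner",p+s[0]*v)
ch=roi(cv2.inRange(hsv,(0,60,0),(25,255,120)),488,95,548,210); print("choc",rect(d,ch,.042,True))
for n,P,z in (("lip",[(503,205),(543,196)],.0545),("far",[(490,103),(534,100)],.04)): print(n,np.round(onplane(d,P,z,True),3).tolist())
E
```

```text
[ 16 122 199] [ 11 131  97] [ 16 118 125]
rect [430.9 191.1 224.5 163.7  10.1]
[0.4122859  0.29014197] 10.093217
[0.5619932  0.19469437] 100.59246
[0.4436105  0.11056037] 10.230748
corner [0.5398957  0.31285715]
choc [ 468.5 -218.   116.6   63.9   19.2]
lip [[0.364, -0.199, 0.054], [0.393, -0.298, 0.055]]
far [[0.523, -0.139, 0.04], [0.555, -0.242, 0.04]]
```

```bash
python3 -m pendant '[{"jaw":1,"tx":3,"ty":-42,"tz":-8,"ax":0,"ay":0,"az":12},{"jaw":1,"tx":3,"ty":-42,"tz":-8,"ax":0,"ay":0,"az":12},{"jaw":1,"tx":3,"ty":-42,"tz":-8,"ax":0,"ay":0,"az":12},{"jaw":1,"tx":3,"ty":-42,"tz":-8,"ax":0,"ay":0,"az":12},{"jaw":1,"tx":3,"ty":-42,"tz":-8,"ax":0,"ay":0,"az":12},{"jaw":1,"tx":3,"ty":-42,"tz":-8,"ax":0,"ay":0,"az":12},{"jaw":1,"tx":3,"ty":-42,"tz":-8,"ax":0,"ay":0,"az":12},{"jaw":1,"tx":3,"ty":-42,"tz":-8,"ax":0,"ay":0,"az":12},{"jaw":1,"tx":3,"ty":-42,"tz":-8,"ax":0,"ay":0,"az":12},{"jaw":1,"tx":3,"ty":-42,"tz":-8,"ax":0,"ay":0,"az":12}]'
python3 - <<'E'
from h import *
d=manip.get_image("wrist"); cv2.imwrite("pics/w3.png",d["pixels"]); np.savez("w3.npz",**d)
hsv=cv2.cvtColor(d["pixels"],cv2.COLOR_BGR2HSV)
P=project(d,[[.47,-.225,.042]],True)[0].astype(int); print(P,hsv[P[1],P[0]])
E
```

```text
clock: 3.2
position: [0.4016, -0.2315, 0.2504]
ee_rot: [-0.0, 0.987, 0.163, 0.0]
contact_force: [0.9, 0.7, 0.4]
width: 0.0854
gripper_force: 0.0
[290 120] [ 13 112  57]
```

View pics/w3.png

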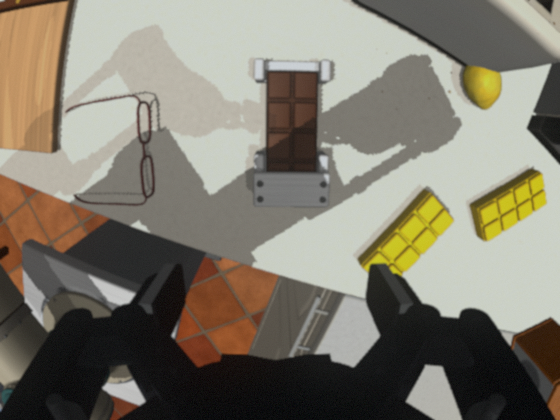

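The wrist view shows the chocolate at (266–319, 71–173), emerging from the lip plate at (291,190). The low end wall is at (292,66).

```bash
python3 - <<'E'
from h import *
d=dict(np.load("w3.npz")); hsv=cv2.cvtColor(d["pixels"],cv2.COLOR_BGR2HSV)
m=np.zeros((420,560),np.uint8); m[60:182,250:335]=cv2.inRange(hsv,(0,60,0),(25,255,140))[60:182,250:335]
m=cv2.morphologyEx(m,cv2.MORPH_CLOSE,np.ones((3,3))); m=cv2.morphologyEx(m,cv2.MORPH_OPEN,np.ones((5,5)))
print(rect(d,m,.042,True))
def line(p,z):
    P=onplane(d,p,z,True)[:,:2]
    vx,vy,x,y=cv2.fitLine(P.astype(np.float32),cv2.DIST_HUBER,0,.001,.001).ravel(); v=np.array([vx,vy]); return np.array([x,y]),v*np.sign(v[np.argmax(abs(v))])
rs=range(82,150)
L=line([(np.where(m[r])[0][0]-.5,r) for r in rs],.042);R=line([(np.where(m[r])[0][-1]+.5,r) for r in rs],.042)
T=line([(c,np.where(m[:,c])[0][0]-.5) for c in range(275,312)],.042);B=line([(c,np.where(m[:,c])[0][-1]+.5) for c in range(275,312)],.0465)
for n,(p,v) in zip("LRTB",(L,R,T,B)): print(n,p,np.degrees(np.arctan2(v[1],v[0])))
def X(a,b):
    s=np.linalg.solve(np.c_[a[1],-b[1]],b[0]-a[0]); return a[0]+s[0]*a[1]
c=[X(L,T),X(R,T),X(R,B),X(L,B)]; print(np.round(c,4))
mid=(c[0]+c[1])/2; lip=(c[2]+c[3])/2; print("end mid",mid,"lip mid",lip,"len",np.linalg.norm(mid-lip),"w",np.linalg.norm(c[0]-c[1]))
E
```

```text
[ 470.  -226.3  113.3   55.5   18.7]
L [ 0.4589602 -0.2001898] 18.628206
R [ 0.48822615 -0.2495605 ] 18.404821
T [ 0.5220814  -0.20255166] 109.36574
B [ 0.41817763 -0.24880302] 109.08472
[[ 0.5147 -0.1814]
 [ 0.5333 -0.2346]
 [ 0.4256 -0.2704]
 [ 0.4074 -0.2176]]
end mid [ 0.523991  -0.2079846] lip mid [ 0.4165095  -0.24398154] len 0.11334923 w 0.05632251
```

```bash
python3 -m pendant '[{"jaw":1,"tx":7.6,"ty":0.8,"tz":-6,"ax":0,"ay":0,"az":0},{"jaw":1,"tx":7.6,"ty":0.8,"tz":-10,"ax":0,"ay":0,"az":0},{"jaw":1,"tx":7.6,"ty":0.8,"tz":-15,"ax":0,"ay":0,"az":0},{"jaw":1,"tx":7.6,"ty":0.8,"tz":-18,"ax":0,"ay":0,"az":0},{"jaw":1,"tx":7.6,"ty":0.8,"tz":-20,"ax":0,"ay":0,"az":0},{"jaw":1,"tx":7.6,"ty":0.8,"tz":-22,"ax":0,"ay":0,"az":0},{"jaw":1,"tx":7.6,"ty":0.8,"tz":-23,"ax":0,"ay":0,"az":0},{"jaw":1,"tx":7.6,"ty":0.8,"tz":-23.9,"ax":0,"ay":0,"az":0},{"jaw":1,"tx":7.6,"ty":0.8,"tz":-23.9,"ax":0,"ay":0,"az":0},{"jaw":1,"tx":7.6,"ty":0.8,"tz":-23.9,"ax":0,"ay":0,"az":0}]'
```

```text
clock: 4.5
position: [0.4781, -0.2252, 0.0116]
ee_rot: [0.0, 0.987, 0.162, 0.0]
contact_force: [0.9, 0.2, -0.2]
width: 0.0851
gripper_force: 0.0
```

```bash
python3 -m pendant '[{"jaw":1,"tx":0,"ty":0.15,"tz":0,"ax":0,"ay":0,"az":0},{"jaw":-1,"tx":0,"ty":0.15,"tz":0,"ax":0,"ay":0,"az":0},{"jaw":-1,"tx":0,"ty":0.15,"tz":0,"ax":0,"ay":0,"az":0},{"jaw":-1,"tx":0,"ty":0.15,"tz":0,"ax":0,"ay":0,"az":0},{"jaw":-1,"tx":0,"ty":0.15,"tz":0,"ax":0,"ay":0,"az":0},{"jaw":-1,"tx":0,"ty":0.15,"tz":0,"ax":0,"ay":0,"az":0},{"jaw":-1,"tx":0,"ty":0.15,"tz":0,"ax":0,"ay":0,"az":0}]' 60
```

```text
clock: 5.38
position: [0.4781, -0.224, 0.0122]
ee_rot: [0.001, 0.987, 0.162, 0.001]
contact_force: [-1.5, 0.1, 7.2]
width: 0.0573
gripper_force: 62.3
```

```bash
python3 -m pendant '[{"jaw":-1,"tx":0.1,"ty":0.03,"tz":0.18,"ax":0.34,"ay":-1.03,"az":0},{"jaw":-1,"tx":0.17,"ty":0.06,"tz":0.36,"ax":0.69,"ay":-2.05,"az":0},{"jaw":-1,"tx":0.23,"ty":0.08,"tz":0.54,"ax":1.03,"ay":-3.08,"az":0},{"jaw":-1,"tx":0.29,"ty":0.1,"tz":0.72,"ax":1.37,"ay":-4.1,"az":0},{"jaw":-1,"tx":0.35,"ty":0.12,"tz":0.9,"ax":1.72,"ay":-5.13,"az":0},{"jaw":-1,"tx":0.4,"ty":0.13,"tz":1.08,"ax":2.06,"ay":-6.16,"az":0},{"jaw":-1,"tx":0.4,"ty":0.13,"tz":1.08,"ax":2.06,"ay":-6.16,"az":0},{"jaw":-1,"tx":0.4,"ty":0.13,"tz":1.08,"ax":2.06,"ay":-6.16,"az":0}]' 70
python3 - <<'E'
from h import *
d=manip.get_image("scene"); cv2.imwrite("pics/s4.png",cv2.resize(d["pixels"][200:310,220:360],None,fx=5,fy=5,interpolation=2))
E
```

```text
clock: 6.38
position: [0.4815, -0.2222, 0.022]
ee_rot: [-0.009, 0.985, 0.162, 0.056]
contact_force: [-0.9, -2.0, -0.9]
width: 0.0567
gripper_force: 75.6
```

View pics/s4.png

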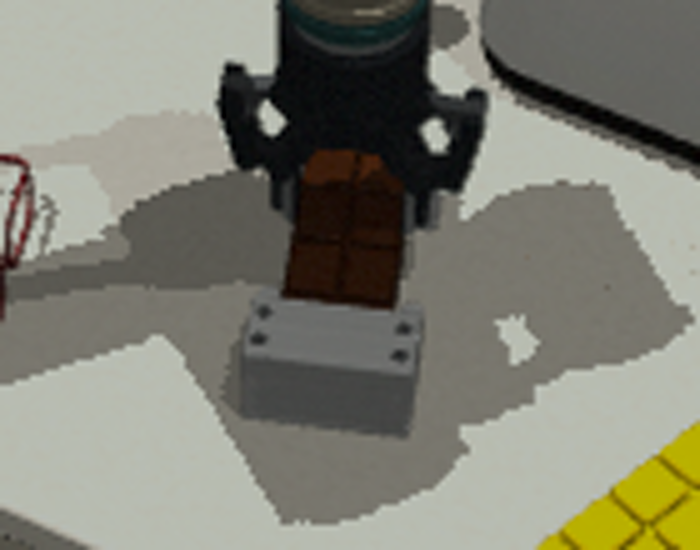

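The block (centre ~(350,230) in the crop) is held between the fingers, tilted, with its near end still under the lip. Contact forces are small, so I draw it towards +x at this tilt.

```bash
python3 -m pendant '[{"jaw":-1,"tx":0.5,"ty":0.17,"tz":0,"ax":0,"ay":0,"az":0},{"jaw":-1,"tx":1,"ty":0.33,"tz":0,"ax":0,"ay":0,"az":0},{"jaw":-1,"tx":1.5,"ty":0.5,"tz":0,"ax":0,"ay":0,"az":0},{"jaw":-1,"tx":2,"ty":0.67,"tz":0,"ax":0,"ay":0,"az":0},{"jaw":-1,"tx":2.5,"ty":0.84,"tz":0.05,"ax":0,"ay":0,"az":0},{"jaw":-1,"tx":3,"ty":1,"tz":0.1,"ax":0,"ay":0,"az":0},{"jaw":-1,"tx":3.5,"ty":1.17,"tz":0.1,"ax":0,"ay":0,"az":0},{"jaw":-1,"tx":4,"ty":1.34,"tz":0.1,"ax":0,"ay":0,"az":0},{"jaw":-1,"tx":4.2,"ty":1.4,"tz":0.1,"ax":0,"ay":0,"az":0},{"jaw":-1,"tx":4.2,"ty":1.4,"tz":0.1,"ax":0,"ay":0,"az":0}]'
```

```text
clock: 7.68
position: [0.5241, -0.2079, 0.0228]
ee_rot: [-0.009, 0.985, 0.161, 0.056]
contact_force: [1.2, -2.1, -3.5]
width: 0.0572
gripper_force: 75.2
```

```bash
python3 -m pendant '[{"jaw":-1,"tx":0.2,"ty":0.07,"tz":1,"ax":0,"ay":0,"az":0},{"jaw":-1,"tx":0.2,"ty":0.07,"tz":2.5,"ax":0,"ay":0,"az":0},{"jaw":-1,"tx":0.2,"ty":0.07,"tz":4.5,"ax":0,"ay":0,"az":0},{"jaw":-1,"tx":0.2,"ty":0.07,"tz":7,"ax":-0.5,"ay":1.54,"az":0},{"jaw":-1,"tx":0,"ty":0,"tz":9.5,"ax":-1,"ay":3.08,"az":0},{"jaw":-1,"tx":-0.5,"ty":0,"tz":11.5,"ax":-1.5,"ay":4.6,"az":0},{"jaw":-1,"tx":-1,"ty":0,"tz":12.5,"ax":-2.06,"ay":6.16,"az":0},{"jaw":-1,"tx":-1,"ty":0,"tz":12.5,"ax":-2.06,"ay":6.16,"az":0}]'
python3 -m pendant '[{"jaw":-1,"tx":0,"ty":2,"tz":0,"ax":0,"ay":0,"az":0},{"jaw":-1,"tx":0,"ty":6,"tz":0,"ax":0,"ay":0,"az":-1},{"jaw":-1,"tx":-1,"ty":11,"tz":0,"ax":0,"ay":0,"az":-2},{"jaw":-1,"tx":-1.5,"ty":16,"tz":0,"ax":0,"ay":0,"az":-3},{"jaw":-1,"tx":-2,"ty":21,"tz":0,"ax":0,"ay":0,"az":-4},{"jaw":-1,"tx":-2.5,"ty":26,"tz":0,"ax":0,"ay":0,"az":-5},{"jaw":-1,"tx":-3,"ty":31,"tz":0,"ax":0,"ay":0,"az":-6},{"jaw":-1,"tx":-3,"ty":36,"tz":0,"ax":0,"ay":0,"az":-7},{"jaw":-1,"tx":-3,"ty":40,"tz":0,"ax":0,"ay":0,"az":-8},{"jaw":-1,"tx":-3,"ty":42,"tz":0,"ax":0,"ay":0,"az":-8.4}]'
python3 - <<'E'
from h import *
from scipy.spatial.transform import Rotation as R
d=manip.get_image("wrist"); cv2.imwrite("pics/w5.png",d["pixels"])
s=manip.get_state(); q=s["ee_rot"]; M=R.from_quat(q[[1,2,3,0]]).as_matrix(); print(s["position"],M.round(4).tolist(),s["contact_force"],s["width"],s["gripper_force"],s["qpos"])
E
```

```text
clock: 8.68
position: [0.5139, -0.2071, 0.1496]
ee_rot: [-0.0, 0.987, 0.162, 0.001]
contact_force: [0.1, 0.1, -2.9]
width: 0.0567
gripper_force: 77.0
clock: 9.93
position: [0.4813, 0.2149, 0.1472]
ee_rot: [-0.001, 0.996, 0.09, -0.001]
contact_force: [-0.3, -1.6, -3.4]
width: 0.0568
gripper_force: 77.0
[0.4815039  0.2168231  0.14721186] [[0.9838, 0.1794, -0.0023], [0.1794, -0.9838, 0.0038], [-0.0016, -0.0042, -1.0]] [ 0.61926483  2.10897162 -3.23773122] 0.05683228304735162 77.03285694122314 [0.28810429 0.25029916 1.70479809 0.00467931 1.18766051 1.67678952]
```

View pics/w5.png

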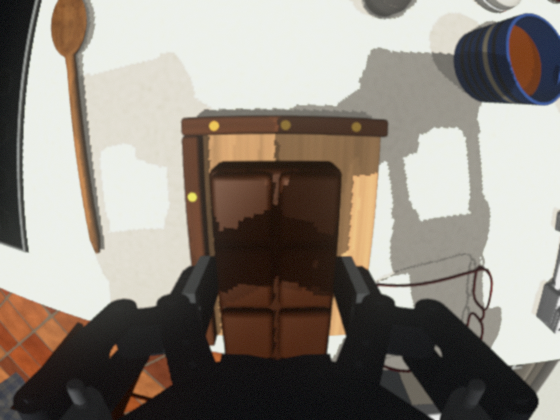

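The wrist picture shows the block level in the gripper (top face 212–340, 165–355), parallel to the fences and above the board. Lowering it now.

```bash
python3 -m pendant '[{"jaw":-1,"tx":0.3,"ty":1.5,"tz":-1,"ax":0,"ay":0,"az":0},{"jaw":-1,"tx":0.3,"ty":1.5,"tz":-4,"ax":0,"ay":0,"az":0},{"jaw":-1,"tx":0.3,"ty":1.5,"tz":-7,"ax":0,"ay":0,"az":0},{"jaw":-1,"tx":0.3,"ty":1.5,"tz":-9.5,"ax":0,"ay":0,"az":0},{"jaw":-1,"tx":0.3,"ty":1.5,"tz":-11,"ax":0,"ay":0,"az":0},{"jaw":-1,"tx":0.3,"ty":1.5,"tz":-11.8,"ax":0,"ay":0,"az":0},{"jaw":-1,"tx":0.3,"ty":1.5,"tz":-12.2,"ax":0,"ay":0,"az":0},{"jaw":-1,"tx":0.3,"ty":1.5,"tz":-12.4,"ax":0,"ay":0,"az":0},{"jaw":-1,"tx":0.3,"ty":1.5,"tz":-12.5,"ax":0,"ay":0,"az":0},{"jaw":-1,"tx":0.3,"ty":1.5,"tz":-12.5,"ax":0,"ay":0,"az":0}]'
python3 -m pendant '[{"jaw":-1,"tx":0,"ty":0,"tz":-0.1,"ax":0,"ay":0,"az":0},{"jaw":-1,"tx":0,"ty":0,"tz":-0.1,"ax":0,"ay":0,"az":0}]'
```

```text
clock: 11.22
position: [0.4854, 0.2267, 0.0231]
ee_rot: [0.0, 0.996, 0.089, -0.001]
contact_force: [-5.1, -1.1, 0.1]
width: 0.0567
gripper_force: 77.4
clock: 11.48
position: [0.4853, 0.2267, 0.0222]
ee_rot: [0.0, 0.996, 0.089, -0.001]
contact_force: [-4.7, -1.2, 0.4]
width: 0.0568
gripper_force: 77.4
```

```bash
python3 -m pendant '[{"jaw":-1,"tx":0,"ty":0,"tz":-0.1,"ax":0,"ay":0,"az":0},{"jaw":-1,"tx":0,"ty":0,"tz":-0.1,"ax":0,"ay":0,"az":0}]'
python3 - <<'E'
from h import *
s=manip.get_state(); print(s["moment"],s["position"])
d=manip.get_image("scene"); cv2.imwrite("pics/s6.png",cv2.resize(d["pixels"][140:260,90:250],None,fx=5,fy=5,interpolation=2))
E
```

```text
clock: 11.72
position: [0.4854, 0.2267, 0.0212]
ee_rot: [0.0, 0.996, 0.089, -0.001]
contact_force: [-4.9, -1.0, -0.8]
width: 0.0567
gripper_force: 77.4
[-0.21586982  0.77268145 -0.07784719] [0.48540673 0.22671364 0.02122193]
```

View pics/s6.png

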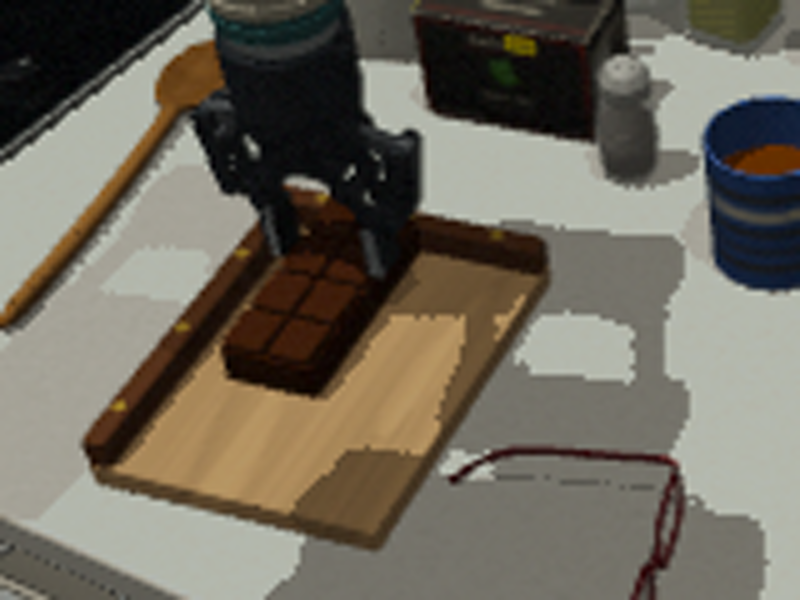

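```bash
cat >> h.py <<'E'
C=np.array([.5399,.3129]); A=np.radians(10.2); RB=np.array([[np.cos(A),-np.sin(A)],[np.sin(A),np.cos(A)]])
def toboard(X): return (np.asarray(X)[...,:2]-C)@RB*1000   # mm from the corner, board axes
E
python3 - <<'E'
from h import *
d=manip.get_image("wrist"); np.savez("w7.npz",**d); cv2.imwrite("pics/w7.png",d["pixels"]); s=manip.get_state()
print(toboard(s["position"]),s["contact_force"],project(d,[[.5399,.3129,.018]],True))
E
```

```text
[-68.89307959 -75.16212342] [-5.09798667 -0.31360737 -0.21952639] [[137.61393198 129.60941194]]
```

View pics/w7.png

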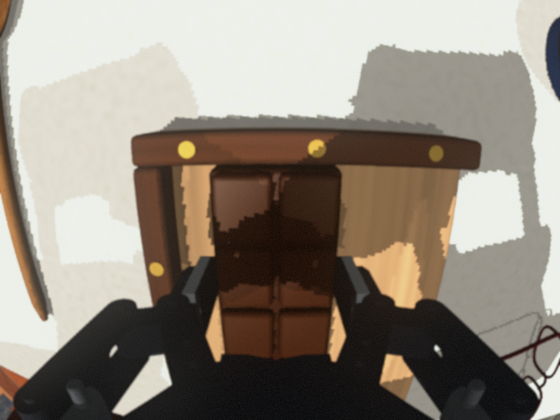

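The close view shows the block's end at (276,168) touching the short fence, which explains the −5 N. My earlier line fit took the fence's outer edge. The rectangle fit puts the corner at about (0.527, 0.290), so I back the block off both fences before releasing.

```bash
sed -i 's/\[.5399,.3129\]/[.527,.2905]/' h.py
python3 -m pendant '[{"jaw":-1,"tx":-0.2,"ty":0,"tz":0.15,"ax":0,"ay":0,"az":0},{"jaw":-1,"tx":-0.6,"ty":-0.4,"tz":0.3,"ax":0,"ay":0,"az":0},{"jaw":-1,"tx":-0.7,"ty":-0.9,"tz":0.3,"ax":0,"ay":0,"az":0},{"jaw":-1,"tx":-0.8,"ty":-1.3,"tz":0.3,"ax":0,"ay":0,"az":0},{"jaw":-1,"tx":-0.8,"ty":-1.3,"tz":0.3,"ax":0,"ay":0,"az":0},{"jaw":-1,"tx":-0.8,"ty":-1.3,"tz":0.3,"ax":0,"ay":0,"az":0}]'
python3 -m pendant '[{"jaw":-1,"tx":0,"ty":0,"tz":-0.2,"ax":0,"ay":0,"az":0},{"jaw":-1,"tx":0,"ty":0,"tz":-0.3,"ax":0,"ay":0,"az":0},{"jaw":-1,"tx":0,"ty":0,"tz":-0.3,"ax":0,"ay":0,"az":0}]'
```

```text
clock: 12.58
position: [0.4788, 0.2139, 0.0238]
ee_rot: [-0.0, 0.996, 0.089, 0.0]
contact_force: [-0.1, 0.5, -2.6]
width: 0.0569
gripper_force: 77.0
clock: 12.95
position: [0.4786, 0.214, 0.0207]
ee_rot: [0.0, 0.996, 0.089, -0.0]
contact_force: [0.7, -0.2, -1.7]
width: 0.0567
gripper_force: 77.1
```

```bash
python3 -m pendant '[{"jaw":-1,"tx":0,"ty":0,"tz":-0.08,"ax":0,"ay":0,"az":0},{"jaw":-1,"tx":0,"ty":0,"tz":-0.08,"ax":0,"ay":0,"az":0},{"jaw":-1,"tx":0,"ty":0,"tz":-0.08,"ax":0,"ay":0,"az":0}]'
```

```text
clock: 13.32
position: [0.4788, 0.214, 0.0204]
ee_rot: [-0.0, 0.996, 0.089, 0.0]
contact_force: [-0.9, 0.5, 2.8]
width: 0.0569
gripper_force: 77.8
```

```bash
python3 -m pendant '[{"jaw":0.7,"tx":0,"ty":0,"tz":0,"ax":0,"ay":0,"az":0},{"jaw":0.7,"tx":0,"ty":0,"tz":0,"ax":0,"ay":0,"az":0},{"jaw":0.7,"tx":0,"ty":0,"tz":0,"ax":0,"ay":0,"az":0},{"jaw":0.7,"tx":0,"ty":0,"tz":0,"ax":0,"ay":0,"az":0}]' 30
python3 -m pendant '[{"jaw":0.7,"tx":0,"ty":0,"tz":1,"ax":0,"ay":0,"az":0},{"jaw":0.7,"tx":0,"ty":0,"tz":4,"ax":0,"ay":0,"az":0},{"jaw":-1,"tx":-3,"ty":-1,"tz":9,"ax":0,"ay":0,"az":0},{"jaw":-1,"tx":-6,"ty":-2,"tz":14,"ax":0,"ay":0,"az":0},{"jaw":-1,"tx":-8,"ty":-2,"tz":20,"ax":0,"ay":0,"az":0},{"jaw":-1,"tx":-8,"ty":-2,"tz":20,"ax":0,"ay":0,"az":0},{"jaw":-1,"tx":-8,"ty":-2,"tz":20,"ax":0,"ay":0,"az":0},{"jaw":-1,"tx":-8,"ty":-2,"tz":20,"ax":0,"ay":0,"az":0}]'
cat >> h.py <<'E'
def survey(name):
    d=manip.get_image("wrist"); np.savez(name+".npz",**d); hsv=cv2.cvtColor(d["pixels"],cv2.COLOR_BGR2HSV)
    ins=lambda q,z: project(d,np.c_[C+(np.array(q)/1000)@RB.T,np.full(len(q),z)],True).astype(np.int32)
    m=np.zeros((420,560),np.uint8); cv2.fillPoly(m,[ins([(10,10),(-235,10),(-235,-175),(10,-175)],.018)],255)
    wood=cv2.inRange(hsv,(8,50,120),(25,255,255))&m; print("wood",rect(d,cv2.morphologyEx(wood,cv2.MORPH_CLOSE,np.ones((45,45))),.018,True))
    m[:]=0; cv2.fillPoly(m,[ins([(-1,-1),(-215,-1),(-215,-155),(-1,-155)],.03)],255)
    dark=cv2.inRange(hsv,(0,60,0),(25,255,120))&m; dark=cv2.morphologyEx(dark,cv2.MORPH_OPEN,np.ones((7,7)))
    r=rect(d,dark,.05,True); print("choc",r,"board",toboard(np.array(r[:2])/1000))
    return d,dark
E
python3 - <<'E'
from h import *
survey("w8")
E
```

```text
clock: 13.82
position: [0.4786, 0.2139, 0.02]
ee_rot: [0.0, 0.996, 0.089, -0.0]
contact_force: [-0.2, 0.4, 0.8]
width: 0.0727
gripper_force: 0.0
clock: 14.82
position: [0.398, 0.1936, 0.2187]
ee_rot: [0.0, 0.996, 0.089, -0.001]
contact_force: [-1.1, 0.2, -0.0]
width: -0.0001
gripper_force: 0.0
wood [434.8 196.1 233.3 171.9   9.8]
choc [460.7 210.9 133.9  59.4  10.5] board [-79.34811414 -66.60125211]
```

```bash
python3 -m pendant '[{"jaw":-1,"tx":4,"ty":-4.7,"tz":-3,"ax":0,"ay":0,"az":0},{"jaw":-1,"tx":7.5,"ty":-4.7,"tz":-7,"ax":0,"ay":0,"az":0},{"jaw":-1,"tx":7.5,"ty":-4.7,"tz":-12,"ax":0,"ay":0,"az":0},{"jaw":-1,"tx":7.5,"ty":-4.7,"tz":-16,"ax":0,"ay":0,"az":0},{"jaw":-1,"tx":7.5,"ty":-4.7,"tz":-18.5,"ax":0,"ay":0,"az":0},{"jaw":-1,"tx":7.5,"ty":-4.7,"tz":-19.4,"ax":0,"ay":0,"az":0},{"jaw":-1,"tx":7.5,"ty":-4.7,"tz":-19.4,"ax":0,"ay":0,"az":0},{"jaw":-1,"tx":7.5,"ty":-4.7,"tz":-19.4,"ax":0,"ay":0,"az":0}]'
python3 -m pendant '[{"jaw":-1,"tx":-0.18,"ty":0.98,"tz":0,"ax":0,"ay":0,"az":0},{"jaw":-1,"tx":-0.35,"ty":1.97,"tz":0,"ax":0,"ay":0,"az":0},{"jaw":-1,"tx":-0.44,"ty":2.46,"tz":0,"ax":0,"ay":0,"az":0},{"jaw":-1,"tx":-0.53,"ty":2.95,"tz":0,"ax":0,"ay":0,"az":0},{"jaw":-1,"tx":-0.62,"ty":3.45,"tz":0,"ax":0,"ay":0,"az":0},{"jaw":-1,"tx":-0.62,"ty":3.45,"tz":0,"ax":0,"ay":0,"az":0}]'
```

```text
clock: 15.88
position: [0.4745, 0.147, 0.0268]
ee_rot: [-0.0, 0.996, 0.089, 0.001]
contact_force: [-0.2, 0.2, 0.3]
width: 0.0002
gripper_force: 0.0
clock: 16.62
position: [0.4675, 0.1817, 0.0261]
ee_rot: [-0.0, 0.996, 0.089, 0.0]
contact_force: [0.4, -1.4, 0.2]
width: 0.0002
gripper_force: 0.5
```

```bash
python3 -m pendant '[{"jaw":-1,"tx":-0.09,"ty":0.49,"tz":0,"ax":0,"ay":0,"az":0},{"jaw":-1,"tx":-0.18,"ty":0.98,"tz":0,"ax":0,"ay":0,"az":0},{"jaw":-1,"tx":-0.25,"ty":1.38,"tz":0,"ax":0,"ay":0,"az":0},{"jaw":-1,"tx":-0.32,"ty":1.77,"tz":0,"ax":0,"ay":0,"az":0},{"jaw":-1,"tx":-0.32,"ty":1.77,"tz":0,"ax":0,"ay":0,"az":0}]'
python3 -m pendant '[{"jaw":-1,"tx":-0.04,"ty":0.2,"tz":0,"ax":0,"ay":0,"az":0},{"jaw":-1,"tx":-0.07,"ty":0.39,"tz":0,"ax":0,"ay":0,"az":0},{"jaw":-1,"tx":-0.07,"ty":0.39,"tz":0,"ax":0,"ay":0,"az":0}]'
```

```text
clock: 17.25
position: [0.4641, 0.1997, 0.026]
ee_rot: [-0.0, 0.996, 0.089, -0.0]
contact_force: [0.2, -0.6, 1.7]
width: -0.0001
gripper_force: 0.6
clock: 17.62
position: [0.4633, 0.2032, 0.026]
ee_rot: [-0.0, 0.996, 0.089, -0.0]
contact_force: [0.3, -2.1, 1.1]
width: -0.0003
gripper_force: 1.0
```

```bash
for i in 1; do python3 -m pendant '[{"jaw":-1,"tx":-0.04,"ty":0.2,"tz":0,"ax":0,"ay":0,"az":0},{"jaw":-1,"tx":-0.07,"ty":0.39,"tz":0,"ax":0,"ay":0,"az":0},{"jaw":-1,"tx":-0.07,"ty":0.39,"tz":0,"ax":0,"ay":0,"az":0}]'; done
python3 - <<'E'
from h import *
s=manip.get_state(); print(s["contact_force"])
E
```

```text
clock: 18.0
position: [0.4626, 0.2072, 0.026]
ee_rot: [-0.0, 0.996, 0.089, -0.0]
contact_force: [0.7, -2.0, 0.5]
width: -0.0001
gripper_force: 0.9
[ 0.71231112 -2.02184082  0.5372767 ]
```

```bash
python3 -m pendant '[{"jaw":-1,"tx":-0.04,"ty":0.2,"tz":0,"ax":0,"ay":0,"az":0},{"jaw":-1,"tx":-0.07,"ty":0.39,"tz":0,"ax":0,"ay":0,"az":0},{"jaw":-1,"tx":-0.07,"ty":0.39,"tz":0,"ax":0,"ay":0,"az":0}]'
```

```text
clock: 18.38
position: [0.4619, 0.211, 0.026]
ee_rot: [-0.0, 0.996, 0.089, -0.0]
contact_force: [0.7, -2.0, 0.9]
width: 0.0
gripper_force: 1.0
```

```bash
python3 -m pendant '[{"jaw":-1,"tx":-0.04,"ty":0.2,"tz":0,"ax":0,"ay":0,"az":0},{"jaw":-1,"tx":-0.07,"ty":0.39,"tz":0,"ax":0,"ay":0,"az":0},{"jaw":-1,"tx":-0.07,"ty":0.39,"tz":0,"ax":0,"ay":0,"az":0}]'
```

```text
clock: 18.75
position: [0.4617, 0.2113, 0.026]
ee_rot: [0.003, 0.996, 0.091, -0.0]
contact_force: [1.4, -12.5, 2.6]
width: 0.0
gripper_force: 6.6
```

```bash
python3 -m pendant '[{"jaw":-1,"tx":0.2,"ty":-1.5,"tz":0,"ax":0,"ay":0,"az":0},{"jaw":-1,"tx":0.2,"ty":-1.8,"tz":2,"ax":0,"ay":0,"az":0},{"jaw":-1,"tx":0.2,"ty":-1.8,"tz":5,"ax":0,"ay":0,"az":0},{"jaw":-1,"tx":-5,"ty":0,"tz":7,"ax":0,"ay":0,"az":0},{"jaw":-1,"tx":-11,"ty":1.3,"tz":7,"ax":0,"ay":0,"az":0},{"jaw":-1,"tx":-11,"ty":1.3,"tz":5,"ax":0,"ay":0,"az":0},{"jaw":-1,"tx":-11,"ty":1.3,"tz":2,"ax":0,"ay":0,"az":0},{"jaw":-1,"tx":-11,"ty":1.3,"tz":0,"ax":0,"ay":0,"az":0},{"jaw":-1,"tx":-11,"ty":1.3,"tz":0,"ax":0,"ay":0,"az":0},{"jaw":-1,"tx":-11,"ty":1.3,"tz":0,"ax":0,"ay":0,"az":0}]'
```

```text
clock: 20.0
position: [0.3519, 0.2281, 0.0266]
ee_rot: [-0.0, 0.996, 0.089, 0.0]
contact_force: [-0.7, -0.5, -0.2]
width: 0.0001
gripper_force: 0.0
```

```bash
python3 -m pendant '[{"jaw":-1,"tx":0.5,"ty":0.09,"tz":0,"ax":0,"ay":0,"az":0},{"jaw":-1,"tx":1,"ty":0.18,"tz":0,"ax":0,"ay":0,"az":0},{"jaw":-1,"tx":1.5,"ty":0.27,"tz":0,"ax":0,"ay":0,"az":0},{"jaw":-1,"tx":2,"ty":0.36,"tz":0,"ax":0,"ay":0,"az":0},{"jaw":-1,"tx":2.4,"ty":0.43,"tz":0,"ax":0,"ay":0,"az":0},{"jaw":-1,"tx":2.4,"ty":0.43,"tz":0,"ax":0,"ay":0,"az":0}]'
```

```text
clock: 20.75
position: [0.3744, 0.2317, 0.0259]
ee_rot: [0.0, 0.996, 0.089, -0.001]
contact_force: [-3.0, -0.8, 3.6]
width: 0.0001
gripper_force: 2.3
```

```bash
python3 -m pendant '[{"jaw":-1,"tx":0.2,"ty":0.04,"tz":0,"ax":0,"ay":0,"az":0},{"jaw":-1,"tx":0.4,"ty":0.07,"tz":0,"ax":0,"ay":0,"az":0},{"jaw":-1,"tx":0.4,"ty":0.07,"tz":0,"ax":0,"ay":0,"az":0}]'
```

```text
clock: 21.12
position: [0.3756, 0.2317, 0.0258]
ee_rot: [0.001, 0.996, 0.089, -0.003]
contact_force: [-7.8, -1.7, 7.9]
width: 0.0001
gripper_force: 5.5
```

```bash
python3 -m pendant '[{"jaw":-1,"tx":0.2,"ty":0.04,"tz":0,"ax":0,"ay":0,"az":0},{"jaw":-1,"tx":0.4,"ty":0.07,"tz":0,"ax":0,"ay":0,"az":0},{"jaw":-1,"tx":0.4,"ty":0.07,"tz":0,"ax":0,"ay":0,"az":0}]'
```

```text
clock: 21.5
position: [0.3808, 0.2325, 0.0258]
ee_rot: [0.001, 0.996, 0.089, -0.002]
contact_force: [-5.2, -1.3, 5.3]
width: -0.0
gripper_force: 4.2
```

```bash
python3 -m pendant '[{"jaw":-1,"tx":0.2,"ty":0.04,"tz":0,"ax":0,"ay":0,"az":0},{"jaw":-1,"tx":0.2,"ty":0.04,"tz":0,"ax":0,"ay":0,"az":0}]'
```

```text
clock: 21.75
position: [0.3825, 0.2329, 0.0258]
ee_rot: [0.001, 0.996, 0.089, -0.003]
contact_force: [-6.2, -0.4, 6.3]
width: 0.0
gripper_force: 4.6
```

```bash
python3 -m pendant '[{"jaw":-1,"tx":0.15,"ty":0.03,"tz":0.05,"ax":0,"ay":0,"az":0},{"jaw":-1,"tx":0.3,"ty":0.05,"tz":0.05,"ax":0,"ay":0,"az":0},{"jaw":-1,"tx":0.3,"ty":0.05,"tz":0.05,"ax":0,"ay":0,"az":0}]'
```

```text
clock: 22.12
position: [0.3829, 0.2329, 0.0258]
ee_rot: [0.001, 0.996, 0.089, -0.005]
contact_force: [-9.1, -0.6, 7.5]
width: -0.0003
gripper_force: 6.3
```

```bash
python3 -m pendant '[{"jaw":-1,"tx":0.2,"ty":0.04,"tz":0,"ax":0,"ay":0,"az":0},{"jaw":-1,"tx":0.2,"ty":0.04,"tz":0,"ax":0,"ay":0,"az":0}]'
```

```text
clock: 22.38
position: [0.3829, 0.2329, 0.0258]
ee_rot: [0.001, 0.996, 0.089, -0.007]
contact_force: [-12.5, -0.1, 11.1]
width: -0.0
gripper_force: 8.7
```

```bash
python3 -m pendant '[{"jaw":-1,"tx":-1.5,"ty":-0.3,"tz":0,"ax":0,"ay":0,"az":0},{"jaw":-1,"tx":-3,"ty":-0.5,"tz":1,"ax":0,"ay":0,"az":0},{"jaw":-1,"tx":-3,"ty":-0.5,"tz":6,"ax":0,"ay":0,"az":0},{"jaw":-1,"tx":-1,"ty":-1,"tz":12,"ax":0,"ay":0,"az":0},{"jaw":-1,"tx":2,"ty":-2,"tz":17,"ax":0,"ay":0,"az":0},{"jaw":-1,"tx":2,"ty":-2,"tz":17,"ax":0,"ay":0,"az":0},{"jaw":-1,"tx":2,"ty":-2,"tz":17,"ax":0,"ay":0,"az":0}]'
cat > fit.py <<'E'
from h import *
import sys
d=manip.get_image("wrist"); np.savez(sys.argv[1],**d); g=cv2.GaussianBlur(d["pixels"],(3,3),0).astype(np.float32)
print(manip.get_state()["position"])
def prof(p0,p1,z,n=60):   # mean brightness profile along board-frame lines p0->p1 averaged across offsets
    P=np.linspace(p0,p1,n)/1000; X=np.c_[C+P@RB.T,np.full(n,z)]; uv=project(d,X,True).astype(np.float32)
    return cv2.remap(g,uv[None,:,0],uv[None,:,1],cv2.INTER_LINEAR)[0].mean(1)
def show(n,base,di,z,rng): # value (mm) of every 2 mm
    k=len(np.arange(*rng)); 
    print(n,[int(v) for v in np.mean([prof(np.array(b)+np.array(di)*rng[0],np.array(b)+np.array(di)*(rng[1]-rng[2]),z,k) for b in base],0)])
X=[(x,0) for x in range(-130,-20,8)]; Y=[(0,y) for y in range(-50,-10,5)]
show("y z50 -70..20",X,(0,1),.05,(-70,20,2))
show("x z50 -160..-120",Y,(1,0),.05,(-160,-120,2))
show("x z50 -20..20",Y,(1,0),.05,(-20,24,2))
W=[(0,y) for y in range(-150,-90,6)]; show("woodx z18 -20..20",W,(1,0),.018,(-20,24,2))
V=[(x,0) for x in range(-215,-165,5)]; show("woody z18 -20..20",V,(0,1),.018,(-20,24,2))
E
python3 fit.py w9.npz
```

```text
clock: 23.25
position: [0.4094, 0.2145, 0.1963]
ee_rot: [0.0, 0.996, 0.089, -0.0]
contact_force: [-0.2, -1.1, -0.4]
width: -0.0
gripper_force: 0.0
[0.40867812 0.21436734 0.19548643]
y z50 -70..20 [155, 157, 152, 120, 97, 85, 49, 45, 59, 63, 64, 65, 66, 67, 68, 68, 70, 71, 69, 56, 52, 43, 51, 64, 67, 68, 70, 71, 71, 73, 75, 75, 76, 71, 52, 51, 65, 74, 78, 77, 72, 80, 148, 194, 199]
x z50 -160..-120 [155, 155, 155, 155, 155, 155, 155, 155, 155, 155, 141, 88, 68, 71, 72, 72, 72, 72, 74, 75]
x z50 -20..20 [67, 66, 66, 66, 66, 65, 64, 60, 50, 59, 75, 82, 83, 83, 79, 95, 178, 211, 212, 212, 212, 212]
woodx z18 -20..20 [144, 143, 142, 144, 145, 145, 146, 147, 147, 128, 72, 53, 64, 72, 76, 78, 79, 76, 81, 142, 203, 212]
woody z18 -20..20 [158, 155, 155, 157, 158, 157, 158, 155, 130, 97, 79, 57, 50, 61, 73, 82, 86, 85, 81, 79, 120, 183]
```

```bash
python3 -m pendant '[{"jaw":-1,"tx":4,"ty":-4.6,"tz":-3,"ax":0,"ay":0,"az":0},{"jaw":-1,"tx":6.4,"ty":-4.6,"tz":-7,"ax":0,"ay":0,"az":0},{"jaw":-1,"tx":6.4,"ty":-4.6,"tz":-12,"ax":0,"ay":0,"az":0},{"jaw":-1,"tx":6.4,"ty":-4.6,"tz":-15,"ax":0,"ay":0,"az":0},{"jaw":-1,"tx":6.4,"ty":-4.6,"tz":-16.8,"ax":0,"ay":0,"az":0},{"jaw":-1,"tx":6.4,"ty":-4.6,"tz":-16.8,"ax":0,"ay":0,"az":0},{"jaw":-1,"tx":6.4,"ty":-4.6,"tz":-16.8,"ax":0,"ay":0,"az":0}]'
python3 -m pendant '[{"jaw":-1,"tx":-0.18,"ty":0.98,"tz":0,"ax":0,"ay":0,"az":0},{"jaw":-1,"tx":-0.35,"ty":1.97,"tz":0,"ax":0,"ay":0,"az":0},{"jaw":-1,"tx":-0.53,"ty":2.95,"tz":0,"ax":0,"ay":0,"az":0},{"jaw":-1,"tx":-0.62,"ty":3.45,"tz":0,"ax":0,"ay":0,"az":0},{"jaw":-1,"tx":-0.7,"ty":3.85,"tz":0,"ax":0,"ay":0,"az":0},{"jaw":-1,"tx":-0.7,"ty":3.85,"tz":0,"ax":0,"ay":0,"az":0}]'
```

```text
clock: 24.18
position: [0.4739, 0.1689, 0.0285]
ee_rot: [0.0, 0.996, 0.089, -0.0]
contact_force: [1.3, 0.5, 0.9]
width: 0.0002
gripper_force: 0.0
clock: 24.92
position: [0.4673, 0.2074, 0.0285]
ee_rot: [0.0, 0.996, 0.089, -0.0]
contact_force: [-0.1, -0.2, 0.4]
width: -0.0001
gripper_force: 0.0
```

```bash
python3 -m pendant '[{"jaw":-1,"tx":-0.04,"ty":0.2,"tz":0,"ax":0,"ay":0,"az":0},{"jaw":-1,"tx":-0.1,"ty":0.5,"tz":0,"ax":0,"ay":0,"az":0},{"jaw":-1,"tx":-0.1,"ty":0.5,"tz":0,"ax":0,"ay":0,"az":0}]'
```

```text
clock: 25.3
position: [0.4664, 0.2122, 0.0286]
ee_rot: [0.0, 0.996, 0.089, 0.0]
contact_force: [0.4, 0.1, 1.9]
width: -0.0005
gripper_force: 0.7
```

```bash
python3 -m pendant '[{"jaw":-1,"tx":-0.04,"ty":0.2,"tz":0,"ax":0,"ay":0,"az":0},{"jaw":-1,"tx":-0.09,"ty":0.5,"tz":0,"ax":0,"ay":0,"az":0},{"jaw":-1,"tx":-0.09,"ty":0.5,"tz":0,"ax":0,"ay":0,"az":0}]'
```

```text
clock: 25.68
position: [0.4658, 0.2174, 0.0287]
ee_rot: [-0.0, 0.996, 0.089, 0.0]
contact_force: [-0.2, -1.2, 2.7]
width: -0.0
gripper_force: 1.5
```

```bash
python3 -m pendant '[{"jaw":-1,"tx":-0.03,"ty":0.15,"tz":0,"ax":0,"ay":0,"az":0},{"jaw":-1,"tx":-0.05,"ty":0.3,"tz":0,"ax":0,"ay":0,"az":0},{"jaw":-1,"tx":-0.05,"ty":0.3,"tz":0,"ax":0,"ay":0,"az":0}]'
```

```text
clock: 26.05
position: [0.4652, 0.2201, 0.0287]
ee_rot: [0.0, 0.996, 0.089, 0.0]
contact_force: [0.2, -3.1, 4.8]
width: 0.0004
gripper_force: 2.5
```

```bash
python3 -m pendant '[{"jaw":-1,"tx":0.4,"ty":-2,"tz":0,"ax":0,"ay":0,"az":0},{"jaw":-1,"tx":0.6,"ty":-3.5,"tz":1,"ax":0,"ay":0,"az":0},{"jaw":-1,"tx":0,"ty":-3.5,"tz":6,"ax":0,"ay":0,"az":0},{"jaw":-1,"tx":-3,"ty":-2,"tz":12,"ax":0,"ay":0,"az":0},{"jaw":-1,"tx":-5.6,"ty":-0.6,"tz":16.8,"ax":0,"ay":0,"az":0},{"jaw":-1,"tx":-5.6,"ty":-0.6,"tz":16.8,"ax":0,"ay":0,"az":0},{"jaw":-1,"tx":-5.6,"ty":-0.6,"tz":16.8,"ax":0,"ay":0,"az":0}]'
python3 fit.py w10.npz
python3 - <<'E'
from h import *
for n in ("w9","w10"):
    d=dict(np.load(n+".npz")); D=d["depth"]; print(n,D.shape,(D>0).mean())
    P=np.asarray(d["pose"]); vv,uu=np.mgrid[0:420,0:560]; uv=np.c_[uu.ravel(),vv.ravel()]
    o,v=rays(d,uv,True); a=(uv-[d["cx"],d["cy"]])/d["fx"]; c=np.cos(np.linalg.norm(a,axis=1))
    X=o+v*(D.ravel()/c)[:,None]; ok=(D.ravel()>0)
    b=toboard(X)
    for by in (-120,-70,-64,-60,-50,-30,-10,-4,4,8,12):
        print(by,[ (lambda s: round(float(np.median(X[s,2]))*1000,1) if s.sum()>2 else None)(ok&(abs(b[:,0]-bx)<3)&(abs(b[:,1]-by)<1.5)) for bx in (-200,-150,-143,-137,-130,-100,-70,-40,-20,-8,-3,3,8,13)])
E
```

```text
clock: 26.92
position: [0.4086, 0.2141, 0.1964]
ee_rot: [-0.0, 0.996, 0.089, 0.0]
contact_force: [0.4, 0.0, -0.4]
width: 0.0003
gripper_force: 0.0
[0.40838966 0.21375761 0.19551768]
y z50 -70..20 [155, 157, 153, 123, 97, 87, 53, 44, 58, 63, 64, 65, 66, 67, 67, 68, 70, 71, 70, 57, 52, 44, 49, 63, 67, 69, 70, 71, 72, 73, 74, 75, 76, 72, 54, 51, 65, 74, 78, 77, 72, 80, 148, 194, 199]
x z50 -160..-120 [156, 155, 155, 155, 155, 155, 155, 155, 155, 155, 139, 85, 68, 71, 71, 71, 71, 73, 74, 75]
x z50 -20..20 [67, 66, 66, 66, 65, 65, 65, 60, 51, 60, 76, 83, 83, 82, 78, 97, 180, 212, 212, 212, 212, 212]
woodx z18 -20..20 [143, 143, 143, 144, 145, 146, 148, 150, 149, 132, 76, 54, 64, 72, 77, 79, 79, 77, 79, 135, 200, 213]
woody z18 -20..20 [158, 156, 155, 157, 158, 157, 158, 155, 131, 97, 79, 57, 50, 61, 73, 81, 86, 85, 81, 79, 120, 183]
w9 (420, 560) 0.995922619047619
-120 [17.0, 17.6, 16.8, 16.9, 16.8, 17.1, 17.2, 17.2, 17.1, 17.2, 18.8, 37.1, 36.9, 36.6]
-70 [17.4, 17.5, 16.9, 17.6, 17.4, 17.1, 17.3, 17.3, 17.0, 17.2, 19.1, 37.5, 37.2, 36.7]
-64 [17.5, 17.6, 17.1, 17.2, 17.5, 17.0, 17.2, 17
[... 1063 characters left out ...]
 17.4, 17.3, 17.7, 18.1, 18.3, 16.7, 17.2, 17.3, 17.2, 19.6, 37.1, 37.3, 36.5]
-50 [17.5, 17.5, 265.5, 265.6, 264.5, 49.1, 45.8, 48.4, 48.8, 49.0, 48.8, 36.6, 37.0, 36.2]
-30 [17.6, 17.4, 41.0, 45.1, 273.3, 45.5, 43.6, 43.6, 46.2, 43.7, 42.5, 37.3, 37.3, 37.0]
-10 [17.2, 17.5, None, 48.4, 49.5, 49.7, 44.4, 48.2, 48.8, 49.0, 48.2, 37.5, 37.2, 36.9]
-4 [17.0, 17.3, None, 49.1, 49.3, 49.2, 44.4, 48.1, 49.3, 49.1, 48.4, 37.0, 36.8, 36.4]
4 [37.1, 37.2, 37.1, 37.4, 310.4, 37.0, 36.8, 37.2, 36.6, 37.0, 36.0, 37.0, 37.7, 36.7]
8 [37.1, 37.3, 36.8, 37.0, 37.5, 37.1, 37.7, 37.0, 37.2, 37.0, 36.6, 37.0, 36.6, 36.6]
12 [37.3, 37.4, 37.3, 37.6, 37.5, 37.1, 37.8, 37.5, 37.0, 37.5, 36.7, 36.9, 37.4, 37.2]
```

```bash
cat > gap.py <<'E'
from h import *
import sys
d=dict(np.load(sys.argv[1])); D=d["depth"]; vv,uu=np.mgrid[0:420,0:560]; uv=np.c_[uu.ravel(),vv.ravel()]
o,v=rays(d,uv,True); a=(uv-[d["cx"],d["cy"]])/d["fx"]; X=o+v*(D.ravel()/np.cos(np.linalg.norm(a,axis=1)))[:,None]
b=toboard(X); z=X[:,2]*1000; x,y=b.T
blk=(z>41)&(z<53)&(abs(y+30)<45)&(abs(x+70)<85); fen=(z>34)&(z<40)
def ln(sel,t,w,q,lo,hi,st=6):
    r=[(c,np.quantile(w[sel&(abs(t-c)<st/2)],q)) for c in np.arange(lo,hi,st) if (sel&(abs(t-c)<st/2)).sum()>5]
    r=np.array(r); p=np.polyfit(*r.T,1); e=r[:,1]-np.polyval(p,r[:,0]); r=r[abs(e)<2]; p=np.polyfit(*r.T,1)
    return f"angle {np.degrees(np.arctan(p[0])):.2f} mid {np.polyval(p,(lo+hi)/2):.1f} sd {np.std(r[:,1]-np.polyval(p,r[:,0])):.2f} n {len(r)}"
print("long fence inner (top edge)",ln(fen&(y>-6)&(y<16),x,y,.02,-215,-5))
print("blk +y edge",ln(blk&(z>41),x,y,.98,-128,-8)); print("blk -y edge",ln(blk,x,y,.02,-128,-8))
print("short fence inner",ln(fen&(x>-6)&(x<16),y,x,.02,-150,-5))
print("blk +x edge",ln(blk,y,x,.98,-54,-6)); print("blk -x edge",ln(blk,y,x,.02,-54,-6))
w=(z<21)&(z>14)
print("wood +x edge",ln(w&(x>-30)&(x<9),y,x,.98,-150,-75)); print("wood +y edge",ln(w&(y>-30)&(y<9),x,y,.98,-215,-155))
E
python3 gap.py w9.npz; echo; python3 gap.py w10.npz
```

```text
long fence inner (top edge) angle 0.25 mid 1.8 sd 0.34 n 35
blk +y edge angle 0.23 mid -1.9 sd 0.37 n 20
blk -y edge angle 0.03 mid -57.4 sd 0.28 n 20
short fence inner angle 0.19 mid -0.8 sd 0.27 n 25
blk +x edge angle 0.72 mid -5.7 sd 0.18 n 8
blk -x edge angle 0.09 mid -135.8 sd 0.33 n 8
wood +x edge angle -0.03 mid -1.3 sd 0.16 n 13
wood +y edge angle 0.34 mid 1.1 sd 0.40 n 10

long fence inner (top edge) angle 0.24 mid 1.9 sd 0.40 n 35
blk +y edge angle -0.08 mid -1.6 sd 0.45 n 20
blk -y edge angle -0.03 mid -57.4 sd 0.26 n 20
short fence inner angle 0.13 mid -0.8 sd 0.33 n 25
blk +x edge angle 0.28 mid -5.8 sd 0.23 n 8
blk -x edge angle 0.08 mid -136.2 sd 0.26 n 8
wood +x edge angle 0.05 mid -1.4 sd 0.20 n 13
wood +y edge angle 0.09 mid 1.2 sd 0.27 n 10
```

Depth gives the block flat and square, with its end flush. The long-side gap is about 1 mm, and pushing across the closing direction let the fingers yield. I'll turn the tool 90° and press the long side with the stiff direction of the fingers.

```bash
python3 -m pendant '[{"jaw":-1,"tx":2,"ty":-3.4,"tz":0,"ax":0,"ay":0,"az":10},{"jaw":-1,"tx":4,"ty":-3.4,"tz":0,"ax":0,"ay":0,"az":20},{"jaw":-1,"tx":6.5,"ty":-3.4,"tz":0,"ax":0,"ay":0,"az":30},{"jaw":-1,"tx":6.5,"ty":-3.4,"tz":0,"ax":0,"ay":0,"az":40},{"jaw":-1,"tx":6.5,"ty":-3.4,"tz":-2,"ax":0,"ay":0,"az":50},{"jaw":-1,"tx":6.5,"ty":-3.4,"tz":-4,"ax":0,"ay":0,"az":60},{"jaw":-1,"tx":6.5,"ty":-3.4,"tz":-6,"ax":0,"ay":0,"az":70},{"jaw":-1,"tx":6.5,"ty":-3.4,"tz":-8,"ax":0,"ay":0,"az":80},{"jaw":-1,"tx":6.5,"ty":-3.4,"tz":-10,"ax":0,"ay":0,"az":90},{"jaw":-1,"tx":6.5,"ty":-3.4,"tz":-12,"ax":0,"ay":0,"az":90}]' 100
python3 -m pendant '[{"jaw":-1,"tx":0,"ty":0,"tz":-2,"ax":0,"ay":0,"az":0},{"jaw":-1,"tx":0,"ty":0,"tz":-4,"ax":0,"ay":0,"az":0},{"jaw":-1,"tx":0,"ty":0,"tz":-4.9,"ax":0,"ay":0,"az":0},{"jaw":-1,"tx":0,"ty":0,"tz":-4.9,"ax":0,"ay":0,"az":0},{"jaw":-1,"tx":-0.18,"ty":1,"tz":-4.9,"ax":0,"ay":0,"az":0},{"jaw":-1,"tx":-0.35,"ty":2,"tz":-4.9,"ax":0,"ay":0,"az":0},{"jaw":-1,"tx":-0.45,"ty":2.5,"tz":-4.9,"ax":0,"ay":0,"az":0},{"jaw":-1,"tx":-0.45,"ty":2.5,"tz":-4.9,"ax":0,"ay":0,"az":0}]'
python3 -c "
from h import *
s=manip.get_state();print(toboard(s['position']),s['ee_rot'])"
```

```text
clock: 28.22
position: [0.4731, 0.1793, 0.0738]
ee_rot: [-0.001, 0.641, 0.767, -0.002]
contact_force: [0.3, 0.1, -0.2]
width: -0.0
gripper_force: 0.0
clock: 29.22
position: [0.4694, 0.2059, 0.0279]
ee_rot: [0.0, 0.641, 0.768, 0.0]
contact_force: [-0.6, -0.3, -0.1]
width: 0.0001
gripper_force: 0.0
[-71.62834686 -73.09715762] [2.51637438e-04 6.40767161e-01 7.67735162e-01 3.20481718e-04]
```

```bash
python3 -m pendant '[{"jaw":-1,"tx":-0.04,"ty":0.2,"tz":0,"ax":0,"ay":0,"az":0},{"jaw":-1,"tx":-0.07,"ty":0.4,"tz":0,"ax":0,"ay":0,"az":0},{"jaw":-1,"tx":-0.07,"ty":0.4,"tz":0,"ax":0,"ay":0,"az":0}]'
```

```text
clock: 29.6
position: [0.4688, 0.2092, 0.0275]
ee_rot: [0.0, 0.641, 0.767, 0.0]
contact_force: [-0.8, -0.7, -0.1]
width: -0.0001
gripper_force: 0.0
```

```bash
python3 -m pendant '[{"jaw":-1,"tx":-0.04,"ty":0.2,"tz":0,"ax":0,"ay":0,"az":0},{"jaw":-1,"tx":-0.07,"ty":0.4,"tz":0,"ax":0,"ay":0,"az":0},{"jaw":-1,"tx":-0.07,"ty":0.4,"tz":0,"ax":0,"ay":0,"az":0}]'
```

```text
clock: 29.98
position: [0.4686, 0.2101, 0.0275]
ee_rot: [0.002, 0.64, 0.768, -0.002]
contact_force: [1.8, -9.2, 1.1]
width: -0.0
gripper_force: 4.0
```

```bash
python3 -m pendant '[{"jaw":-1,"tx":-0.04,"ty":0.2,"tz":0,"ax":0,"ay":0,"az":0},{"jaw":-1,"tx":-0.04,"ty":0.2,"tz":0,"ax":0,"ay":0,"az":0}]'
```

```text
clock: 30.22
position: [0.4685, 0.2103, 0.0276]
ee_rot: [0.003, 0.64, 0.769, -0.003]
contact_force: [2.6, -15.2, 2.8]
width: -0.0
gripper_force: 6.4
```

```bash
python3 -m pendant '[{"jaw":-1,"tx":0.3,"ty":-2,"tz":0,"ax":0,"ay":0,"az":0},{"jaw":-1,"tx":0.5,"ty":-3,"tz":2,"ax":0,"ay":0,"az":0},{"jaw":-1,"tx":0,"ty":-3,"tz":7,"ax":0,"ay":0,"az":-10},{"jaw":-1,"tx":-3,"ty":-2,"tz":12,"ax":0,"ay":0,"az":-20},{"jaw":-1,"tx":-6,"ty":0.3,"tz":16.9,"ax":0,"ay":0,"az":-30},{"jaw":-1,"tx":-6,"ty":0.3,"tz":16.9,"ax":0,"ay":0,"az":-40},{"jaw":-1,"tx":-6,"ty":0.3,"tz":16.9,"ax":0,"ay":0,"az":-50},{"jaw":-1,"tx":-6,"ty":0.3,"tz":16.9,"ax":0,"ay":0,"az":-60},{"jaw":-1,"tx":-6,"ty":0.3,"tz":16.9,"ax":0,"ay":0,"az":-70},{"jaw":-1,"tx":-6,"ty":0.3,"tz":16.9,"ax":0,"ay":0,"az":-80}]'
python3 -m pendant '[{"jaw":-1,"tx":0,"ty":0,"tz":0,"ax":0,"ay":0,"az":-10},{"jaw":-1,"tx":0,"ty":0,"tz":0,"ax":0,"ay":0,"az":-10},{"jaw":-1,"tx":0,"ty":0,"tz":0,"ax":0,"ay":0,"az":-10}]'
python3 fit.py w11.npz|head -1; python3 gap.py w11.npz
```

```text
clock: 31.48
position: [0.4074, 0.2183, 0.1965]
ee_rot: [-0.0, 0.985, 0.173, -0.0]
contact_force: [-0.1, -0.1, -0.3]
width: 0.0003
gripper_force: 0.0
clock: 31.85
position: [0.4076, 0.2182, 0.1965]
ee_rot: [-0.0, 0.996, 0.09, -0.0]
contact_force: [-0.6, -0.2, -0.6]
width: -0.0
gripper_force: 0.0
[0.40758021 0.21822278 0.19649355]
long fence inner (top edge) angle 0.15 mid 1.8 sd 0.38 n 35
blk +y edge angle -0.11 mid -1.6 sd 0.40 n 20
blk -y edge angle 0.25 mid -57.3 sd 0.44 n 20
short fence inner angle 0.40 mid -0.8 sd 0.46 n 25
blk +x edge angle 0.95 mid -5.8 sd 0.09 n 8
blk -x edge angle -0.40 mid -135.8 sd 0.40 n 8
wood +x edge angle 0.09 mid -1.3 sd 0.24 n 13
wood +y edge angle -0.10 mid 1.2 sd 0.17 n 10
```

The block did not move under a 15 N push against the long fence or 12.5 N against the short one, and it measures square to within about 0.3°. It is flush in the corner and the arm is clear.

```bash
python3 -c "
from rig import manip
print(manip.sign_off())"
```

```text
the job is handed in; nothing more can be done
None
```

The chocolate is out of the mould and lies segmented side up on the board, pushed square into the corner with its long side and end against the fences. I handed the job in at about 32 s; the arm stayed clear of the mug, spice jar and salt shaker.

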